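# Hold a spread circlip at its groove on the axle stub

### The job

The next circlip is already hooked on the tips of the circlip pliers that lie across the red bin. Pick the pliers up by both handles, squeeze them so that the circlip spreads, bring the open ring down over the end of the upright axle stub to the groove just above the bearing, and finish while holding it there: still spread, level, at the groove and not leaning on the bearing or the shaft. Do not let go; leave the loose bearing, the black sleeve and the red drift where they are.

Things in the scene. Friction and masses are not known exactly. Their poses are not given: they have to be found in the camera images.
- pliers: External circlip pliers with tips bent down 90 degrees, 195 mm long, about 0.25 kg, starting flat across the rims of the red bin, ring overhanging the bin's far edge. Origin on the pivot, at mid-thickness (56 mm up at the start). x from handles to tips, y to the left handle, z up. Steel jaws, two black handle grips. The circlip stays on the tips and cannot fall off.
- grip (a point): Where to grip: midway between the two handle grips, 70 mm behind the pivot, mid-thickness. The grips are 12 mm thick (along z) and run from 45 to 145 mm behind the pivot. Open they form a V, 62 mm over the outside here; fully squeezed they are parallel, 30 mm over the outside. A spring resists: about 5 N per handle here at first, 15 N at the end. The nose is the heavy end: grip with 40 N or more.
- handle (a joint): Turn of the left handle about the pivot, rad: 0 as it lies open (circlip relaxed, opening 39 mm, too small for the shaft), 0.22 fully squeezed (hard stop, opening about 46 mm). The right handle turns equally. From 0.13 up the circlip clears the 40 mm shaft all round.
- ring_centre (a point): Centre of the spread circlip at mid-thickness: 67 mm ahead of the pliers' pivot (x) and 13 mm below the pliers' mid-plane. The circlip is a dark steel open ring, 2.5 mm thick, 50 mm over the outside when relaxed and about 57 mm when spread, lying parallel to the pliers, gap and lugs towards the pliers.
- bin: Red open parts bin, fixed, 135 x 200 x 50 mm, walls 6 mm; the pliers lie across its two 200 mm walls, the handle grips over the open inside (clear from about 12 to 130 mm behind the pivot). Origin on the table under the place where the circlip's centre starts; x roughly along the pliers; the bin reaches from 71 to 206 mm behind the origin. Holds a few spare circlips lying flat, under 15 mm high.
- stub: Fixture, fixed to the table: aluminium plate 130 x 130 x 20 mm, dark holder 82 mm across up to 60 mm, ball bearing 62 mm across whose top face is 72 mm above the table, and the upright steel shaft, 40 mm across, rising from it. Origin on the table below the shaft's axis, z up.
- groove (a point): Middle of the circlip groove on the shaft's axis, 74 mm above the table: the groove is 3.5 mm wide, 37 mm across, and begins right on the bearing's top face, so a circlip resting on the bearing has its mid-thickness 1 mm below this point.
- shaft_end (a point): Centre of the shaft's top end, 88.5 mm above the table; the last 3.5 mm taper from 40 to 35 mm across.
- bearing: Loose spare ball bearing lying flat, 62 mm across, 12 mm high; bystander.
- sleeve: Loose black press sleeve (open cup) standing, 62 mm across, 55 mm high; bystander.
- drift: Loose red metal drift standing, 33 mm across at its foot, 94 mm high; bystander.
Mind the look-alikes: they are no part of the job. Of the things that look like the pliers, the larger one is meant.

How it is judged (in metres and radians):
On the way, in this order (a step that is already met when the one before it is completed fails the run):
1. the pliers are lifted clear of the bin (height (world z) of pliers above 0.075 m), for 0.1 s.
2. the circlip is spread and over the end of the shaft (value of joint handle above 0.13 rad and horizontal distance between ring_centre and shaft_end below 0.01 m and height (world z) of ring_centre above 0.086 m), for 0.05 s.
At the end, for the whole second after the job is handed in: Fingers still hold the squeezed pliers: handle above 0.13 rad, circlip centre within 6 mm of the shaft axis and from 3 mm below to 3.5 mm above the groove middle, pliers within 0.12 rad of level, at rest, clear of the bin, pushing on the stub with under 10 N (value of joint handle above 0.13 rad and horizontal distance between ring_centre and groove below 0.006 m and z of ring_centre in the frame of groove between -0.003 and 0.0035 m and angle between pliers's own z axis and vertical below 0.12 rad and contact force between pliers and the fingers above 5 N and contact force between pliers and stub below 10 N and contact force between pliers and bin below 0.1 N and linear speed of pliers below 0.02 m/s); the arm keeps its last pose, push and grip.
It fails at once if a bystander is disturbed (distance of any of bearing, sleeve, drift from where it was at the start of the episode above 0.02 m).
It fails at once if the circlip or pliers are rammed onto the stub (contact force between pliers and stub above 60 N).
It also fails if it takes over 40 s, if anything falls off the work surface, if the arm or the gripper's body presses on something with over 40 N, if the wrist force passes 120 N, or if a joint passes its speed limit or range.

### The arm

A 6-joint arm with a two-finger parallel gripper is mounted at the origin on the work surface. World frame = base frame: x ahead of the robot, y to its left, z up, the work surface at z = 0. Lengths are in m, angles in degrees, forces in N, time in s.
With the tool pointing down it reaches from about 0.25 to 0.725 m from the base axis. Payload 9.7 kg.
Tool frame: the origin (TCP) lies at the very end of the fingers, on their centre line; the grasp point (between the pads) lies 19 mm behind it (bot.hold_point_z is the distance from the TCP to the grasp point, in m); z points along the fingers, y is the line along which they close (so a half turn about z gives the same grasp; the last joint's range is limited). The gripper opens to 85 mm and grips with 20 to 120 N. Pads are 22 mm wide; open, the fingers measure 114 mm over their backs; the gripper's body (76 mm by 85 mm) begins 54 mm behind the grasp point. The pads swing forward as they close: fully open they stand 13 mm farther back than shut.
Start: joints at [0, 4.979, 10.078, 95.1, 0, 90], TCP at [0.55, -0, 0.195] pointing down, gripper open.
Joint ranges: [-179.16, 179.16], [-48.56, 103.87], [-65.8, 70.77], [-126.05, 130.52], [-82.76, 87.17], [-180, 180]. Speed limits (degrees/s): [127.2, 127.2, 147.25, 180, 180, 180].

### API

Orientations are given as [roll, pitch, yaw] about the fixed x, y, z axes, in that order (R = Rz(yaw) Ry(pitch) Rx(roll)).
In Python, from workcell import bot gives the robot as it stands.
- The arm moves only by the tool play_rows, never from a script. Its argument "targets" is a list of rows, each an object with "grip": the closure in counts, from 0 (fully open) to 255 (shut); "linear": the shift along the world's x, y, z in cm, a list of three; "delta_rot": the turn, a rotation vector about the world's x, y, z in rad, a list of three. A call has 1 to 10 rows; each row is the pose to reach, as a shift and turn from the pose commanded when the call began; what a row does not reach only later rows make up. A row lasts 1/10 s, in which the tool goes at most 50 mm and 8.59 degrees, less where a joint would pass 70% of its speed; a pose out of reach is approached as far as the arm can. A call with a gripper value outside its range is refused whole. The fingers move at their own pace and stop on an object; "force" is the grip in N (left out, the last holds). Time passes only in rows, so rows that repeat a pose let the fingers close. It gives the time, the measured TCP pose, the force, the opening and the grip force at its end, in the units of the state.
- bot.get_obs(): the state, without advancing time (a new reading comes with each control period).
- bot.camera(name): name is "scene" or "side" or "wrist"; returns a dict with "color" (420x560x3 uint8, red, green, blue), "range_z" (420x560 float32, m along the optical axis (not along the pixel's ray), 0 where there is no reading), "fov_y" (degrees; the focal length in pixels is half the picture's height over the tangent of half this angle, whatever the lens; pixels are square), "cx", "cy" (the principal point, pixels), "world_to_cam" (4x4, takes a point from world to camera coordinates). Camera axes: x right, y up, looking along -z (the intrinsics and any distortion apply to the point x, -y, -z); pixel columns grow to the right and rows downward; lengths in m; the calibration is good to about 2 mm. A picture is of the moment at which its call begins.
- bot.job_done(): hands the job in; it is judged then, once.
Trained networks look in a picture, given as the dict that the camera call returned (one of the last four; its "shot" number tells which), for a name from the list of things; names that differ only in an ending like _2 or _b are one class to them, and where a whole thing is asked for, a point or a joint stands for the part that bears it (a point fixed in the world has none). Each returns a list of dicts, best first, with "conf" (0 to 1); they miss things now and then, are a little off and sometimes report something else, mostly with a low value. They report only what shows in the picture. A call takes as long as a camera call. They do not tell look-alikes from the thing itself.
- bot.search_frame(picture, target): "box" ([left, top, right, bottom] in pixels, round what is visible of it).
- bot.trace(picture, target): "pixels" (420x560 bool, what is visible of it) and "box" ([left, top, right, bottom] in pixels, round what is visible of it).
- bot.pinpoint(picture, target): "pixel" ([column, row] in pixels: a listed point, or the origin of a listed thing).
The state is a dict: "time": time; "q": joint angles; "qd": joint speeds; "joint_efforts": joint torques, N m; "ee_pos": TCP position; "tcp_rot": TCP orientation; "wrist_force": force on the tool from outside, world axes, zero at the start; "torque": the same for the moment, N m; "opening": finger opening in m; "grasp_force": force on a finger pad.
Only numpy, scipy, OpenCV 4.12 (cv2) and the standard library are available. Lean on these libraries where they do the work, as an engineer would, in place of code of your own. Each camera call takes 0.05 s, during which the arm holds its last target. There are 200 camera calls.

## Working session

There is one attempt and no reset: what is moved stays moved. The work goes in short steps, Python scripts to look and compute and a tool call to move; the robot and the scene stay as the last step left them, time stands still between calls to the robot, and variables do not carry over. Pictures are saved under pics/ and viewed, at most 10 in all, crops included, and the job is handed in when it is done.

Besides the shell and the picture viewer there is one more tool, called after ">>>" as name(argument=value, ...) on one line, values as JSON. play_rows: Moves the arm, as the interface text tells. Its arguments: {"type":"object","properties":{"targets":{"type":"array","items":{"type":"object","properties":{"grip":{"type":"number"},"linear":{"type":"array","items":{"type":"number"}},"delta_rot":{"type":"array","items":{"type":"number"}}}}},"force":{"type":"number"}},"required":["targets"]}

```bash
mkdir -p pics; cat > h.py <<'E'
import numpy as np, cv2
from workcell import bot
def f(p): return p["color"].shape[0]/2/np.tan(np.radians(p["fov_y"])/2)
def at_z(p,px,z):
    "world point on the pixel's ray at height z"
    F=f(p); d=np.array([(px[0]-p["cx"])/F,-(px[1]-p["cy"])/F,-1]); M=np.linalg.inv(p["world_to_cam"])
    o=M[:3,3]; r=M[:3,:3]@d; return o+r*(z-o[2])/r[2]
def cloud(p,mask=None):
    F=f(p); Z=p["range_z"]; m=(Z>0) if mask is None else (Z>0)&mask
    v,u=np.nonzero(m); z=Z[v,u]; c=np.stack([(u-p["cx"])/F*z,-(v-p["cy"])/F*z,-z,np.ones_like(z)])
    return (np.linalg.inv(p["world_to_cam"])@c)[:3].T
def save(p,n): cv2.imwrite(f"pics/{n}.png",p["color"][:,:,::-1])
E
python3 - <<'E'
from h import *
np.set_printoptions(precision=4,suppress=True)
for n in ["scene","side","wrist"]:
    p=bot.camera(n); save(p,n+"0"); print(n,p.keys(),p["fov_y"],np.linalg.inv(p["world_to_cam"])[:3,3])
    for t,z in [("pliers",.056),("grip",.056),("ring_centre",.043),("stub",0),("shaft_end",.0885),("groove",.074),("bin",0),("bearing",0),("sleeve",0),("drift",0)]:
        for r in bot.pinpoint(p,t)[:3]: print(t,round(r["conf"],2),np.round(r["pixel"]),at_z(p,r["pixel"],z))
a=cv2.imread("pics/scene0.png");b=cv2.imread("pics/side0.png");cv2.imwrite("pics/both.png",cv2.resize(np.hstack([a,b]),(800,300)))
print(bot.get_obs())
E
```

```text
scene dict_keys(['color', 'range_z', 'fov_y', 'cx', 'cy', 'world_to_cam', 'shot']) 56.240580926127244 [ 1.0513 -0.1888  0.612 ]
pliers 0.66 [155. 336.] [ 0.7474 -0.2986  0.056 ]
pliers 0.65 [213. 222.] [ 0.5539 -0.1775  0.056 ]
grip 0.87 [145. 314.] [ 0.7073 -0.3104  0.056 ]
grip 0.63 [195. 201.] [ 0.4895 -0.2009  0.056 ]
ring_centre 0.78 [164. 366.] [ 0.7902 -0.2932  0.043 ]
ring_centre 0.74 [230. 248.] [ 0.6142 -0.1591  0.043 ]
stub 0.76 [380. 221.] [0.6077 0.1506 0.    ]
stub 0.49 [352. 288.] [0.7345 0.0311 0.    ]
shaft_end 0.79 [383. 196.] [0.6178 0.1354 0.0885]
groove 0.85 [384. 198.] [0.6111 0.1436 0.074 ]
bearing 0.75 [312. 251.] [ 0.6368 -0.0089  0.    ]
sleeve 0.66 [304. 297.] [ 0.7247 -0.0557  0.    ]
drift 0.62 [357. 284.] [0.7296 0.0425 0.    ]
side dict_keys(['color', 'range_z', 'fov_y', 'cx', 'cy', 'world_to_cam', 'shot']) 49.24563597701144 [ 0.2319 -0.472   0.6792]
pliers 0.96 [309. 290.] [ 0.5493 -0.1778  0.056 ]
pliers 0.71 [433. 299.] [ 0.691  -0.3173  0.056 ]
grip 0.9 [426. 322.] [ 0.6476 -0.3364  0.056 ]
grip 0.81 [288. 319.] [ 0.4869 -0.1976  0.056 ]
ring_centre
[... 790 characters left out ...]
 [ 0.6009 -0.1299  0.0885]
groove 0.57 [346.  46.] [0.6109 0.1416 0.074 ]
bearing 0.72 [347. 192.] [ 0.6376 -0.0114  0.    ]
sleeve 0.85 [408. 224.] [ 0.7233 -0.0558  0.    ]
drift 0.85 [427. 161.] [0.737  0.0283 0.    ]
{'time': 1.65, 'q': array([ 0.0009,  4.9777, 10.0786, 95.1002, -0.0002, 90.0003]), 'qd': array([-0.0827,  0.0312,  0.0367, -0.137 , -0.0239,  0.0577]), 'joint_efforts': array([ -0.0002, -52.0096,  46.4857,   0.0016,  -0.    ,  -0.    ]), 'ee_pos': array([0.55  , 0.    , 0.1949]), 'tcp_rot': array([179.9993,   0.0002,  90.0006]), 'wrist_force': array([-0.3332, -0.2273,  0.1919]), 'torque': array([ 0.0179,  0.0236, -0.0696]), 'grasp_force': 0.0, 'opening': 0.08562086565161958}
```

View picture.

View pics/both.png

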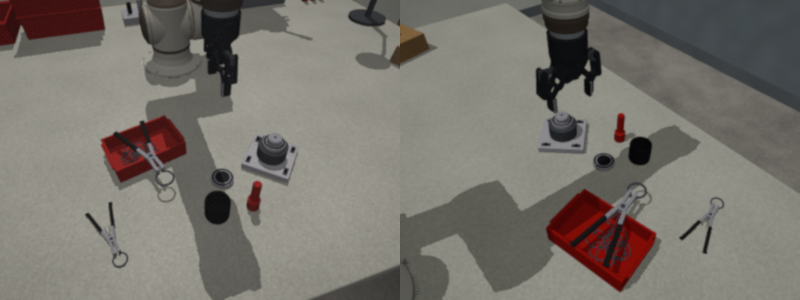

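View pics/wrist0.png

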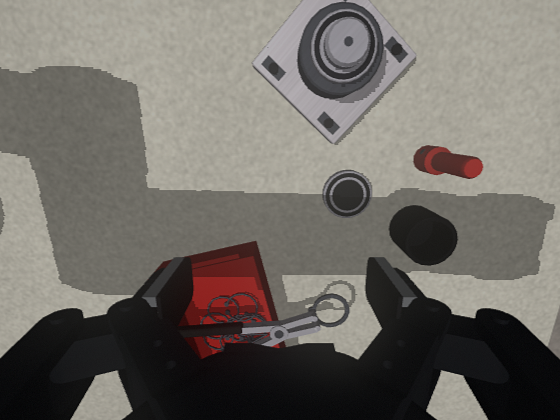

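>>> play_rows(targets=[{"grip": 0,"linear": [-6.4,-19.8,0],"delta_rot": [0,0,-1.27]},{"grip": 0,"linear": [-6.4,-19.8,0],"delta_rot": [0,0,-1.27]},{"grip": 0,"linear": [-6.4,-19.8,0],"delta_rot": [0,0,-1.27]},{"grip": 0,"linear": [-6.4,-19.8,0],"delta_rot": [0,0,-1.27]},{"grip": 0,"linear": [-6.4,-19.8,0],"delta_rot": [0,0,-1.27]},{"grip": 0,"linear": [-6.4,-19.8,0],"delta_rot": [0,0,-1.27]},{"grip": 0,"linear": [-6.4,-19.8,0],"delta_rot": [0,0,-1.27]},{"grip": 0,"linear": [-6.4,-19.8,0],"delta_rot": [0,0,-1.27]},{"grip": 0,"linear": [-6.4,-19.8,0],"delta_rot": [0,0,-1.27]},{"grip": 0,"linear": [-6.4,-19.8,0],"delta_rot": [0,0,-1.27]}], force=60)

```text
time: 2.65
ee_pos: [0.486, -0.198, 0.1949]
tcp_rot: [-180.0, 0.0, 17.2]
wrist_force: [-0.5, 0.6, -0.0]
opening: 0.0859
grasp_force: 0.0
```

```bash
python3 - <<'E'
from h import *
np.set_printoptions(precision=4,suppress=True)
o=bot.get_obs();print(o["time"],o["ee_pos"],o["tcp_rot"],o["q"])
for n in ["wrist","side"]:
    p=bot.camera(n); save(p,n+"1")
    for t,z in [("pliers",.056),("grip",.056),("ring_centre",.043)]:
        for r in bot.pinpoint(p,t)[:2]: print(n,t,round(r["conf"],2),np.round(r["pixel"]),at_z(p,r["pixel"],z))
E
```

```text
2.65 [ 0.486  -0.198   0.1949] [-179.9964    0.0028   17.1806] [-22.1705   1.503    6.4387  94.9402   0.001  140.6489]
wrist pliers 0.87 [440.   9.] [ 0.6992 -0.2913  0.056 ]
wrist pliers 0.85 [277. 131.] [ 0.548 -0.177  0.056]
wrist grip 0.81 [430.  59.] [ 0.6572 -0.301   0.056 ]
wrist ring_centre 0.76 [281.  64.] [ 0.6126 -0.1614  0.043 ]
side pliers 0.74 [311. 291.] [ 0.5506 -0.1819  0.056 ]
side pliers 0.62 [430. 298.] [ 0.689  -0.3125  0.056 ]
side grip 0.6 [423. 321.] [ 0.6467 -0.3314  0.056 ]
side grip 0.16 [223. 167.] [0.6164 0.1623 0.056 ]
side ring_centre 0.92 [330. 267.] [ 0.6154 -0.1594  0.043 ]
side ring_centre 0.7 [444. 286.] [ 0.7357 -0.3099  0.043 ]
```

View pics/wrist1.png

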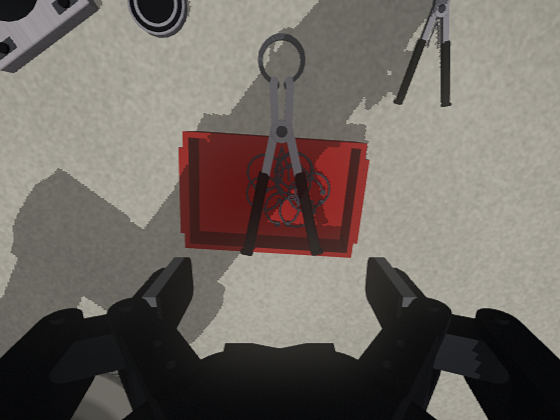

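>>> play_rows(targets=[{"grip": 0,"linear": [-0.4,-0.25,-4]},{"grip": 0,"linear": [-0.4,-0.25,-8]},{"grip": 0,"linear": [-0.4,-0.25,-11]},{"grip": 0,"linear": [-0.4,-0.25,-14]},{"grip": 0,"linear": [-0.4,-0.25,-15.8]},{"grip": 0,"linear": [-0.4,-0.25,-15.8]}], force=80)

```text
validation failed for argument at $.ta...
```

```bash
python3 - <<'E'
from h import *
print(bot.hold_point_z)
p=bot.camera("side"); cv2.imwrite("pics/s2.png",cv2.resize(p["color"][180:400,180:460,::-1],(700,550)))
E
```

```text
0.0187
```

View pics/s2.png

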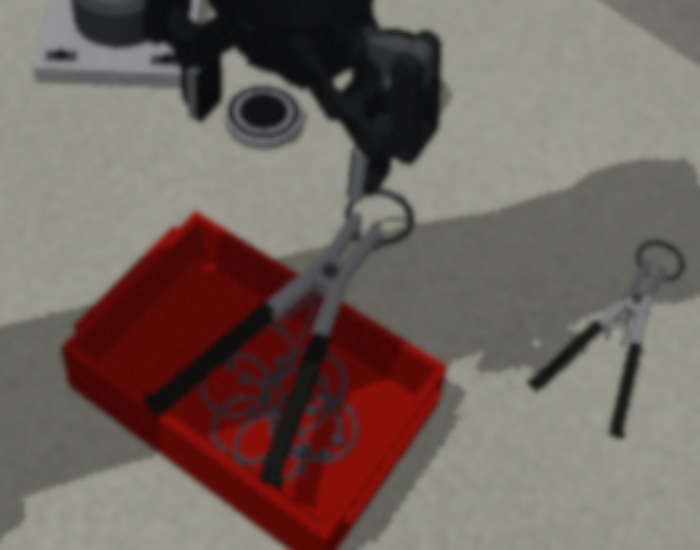

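The move was refused because the rows had no delta_rot. In the picture the pliers still lie untouched and the gripper is above them. I'll resend it with delta_rot.

>>> play_rows(targets=[{"grip": 0,"linear": [-0.4,-0.25,-4],"delta_rot": [0,0,0]},{"grip": 0,"linear": [-0.4,-0.25,-8],"delta_rot": [0,0,0]},{"grip": 0,"linear": [-0.4,-0.25,-11],"delta_rot": [0,0,0]},{"grip": 0,"linear": [-0.4,-0.25,-14],"delta_rot": [0,0,0]},{"grip": 0,"linear": [-0.4,-0.25,-15.8],"delta_rot": [0,0,0]},{"grip": 0,"linear": [-0.4,-0.25,-15.8],"delta_rot": [0,0,0]}], force=80)

```text
time: 3.7
ee_pos: [0.4803, -0.1998, 0.0342]
tcp_rot: [-179.8, 0.2, 17.3]
wrist_force: [0.1, 0.2, 1.3]
opening: 0.0852
grasp_force: 0.0
```

```bash
python3 - <<'E'
from h import *
p=bot.camera("wrist"); save(p,"w2")
E
```

```text
(no output)
```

View pics/w2.png

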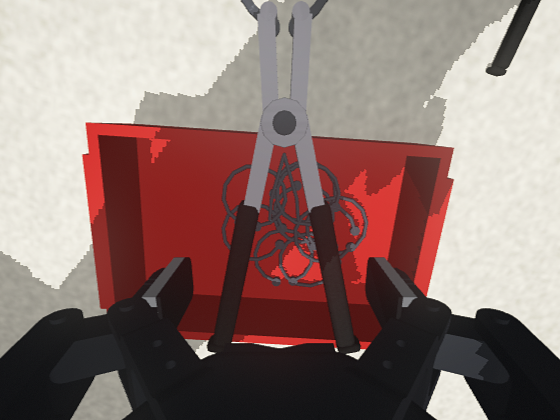

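>>> play_rows(targets=[{"grip": 255,"linear": [0,0,0],"delta_rot": [0,0,0]},{"grip": 255,"linear": [0,0,0],"delta_rot": [0,0,0]},{"grip": 255,"linear": [0,0,0],"delta_rot": [0,0,0]},{"grip": 255,"linear": [0,0,0],"delta_rot": [0,0,0]},{"grip": 255,"linear": [0,0,0],"delta_rot": [0,0,0]},{"grip": 255,"linear": [0,0,0],"delta_rot": [0,0,0]},{"grip": 255,"linear": [0,0,0],"delta_rot": [0,0,0]},{"grip": 255,"linear": [0,0,0],"delta_rot": [0,0,0]},{"grip": 255,"linear": [0,0,0],"delta_rot": [0,0,0]},{"grip": 255,"linear": [0,0,0],"delta_rot": [0,0,0]}], force=80)

```text
time: 4.75
ee_pos: [0.482, -0.2005, 0.0369]
tcp_rot: [-180.0, 0.0, 17.2]
wrist_force: [-0.3, -0.1, -0.0]
opening: 0.0004
grasp_force: 0.0
```

```bash
python3 - <<'E'
from h import *
p=bot.camera("wrist"); q=bot.camera("side")
a=cv2.resize(p["color"],(400,300));b=cv2.resize(q["color"][200:380,200:440],(400,300))
cv2.imwrite("pics/w3.png",np.hstack([a,b])[:,:,::-1])
E
```

```text
(no output)
```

View pics/w3.png

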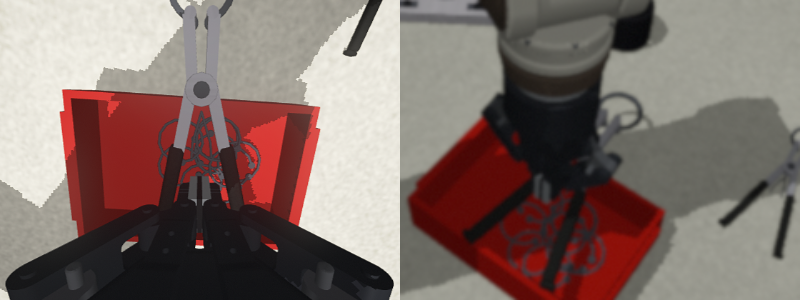

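```bash
python3 - <<'E'
from h import *
np.set_printoptions(precision=4,suppress=True)
print(bot.get_obs()["time"])
p=bot.camera("wrist"); 
print("M",np.linalg.inv(p["world_to_cam"])[:3,3])
F=f(p);M=np.linalg.inv(p["world_to_cam"])
def w(u,v):
    z=p["range_z"][v,u]; return (M@[(u-p["cx"])/F*z,-(v-p["cy"])/F*z,-z,1])[:3]
for u,v in [(284,122),(262,170),(305,170),(243,225),(318,225),(234,260),(325,250),(272,255),(286,255),(272,270),(286,270),(272,285),(286,285),(120,125),(300,130)]: print((u,v),w(u,v))
E
```

```text
4.85
M [ 0.5476 -0.1798  0.2152]
(284, 122) [ 0.5509 -0.1815  0.0626]
(262, 170) [ 0.5242 -0.1777  0.0604]
(305, 170) [ 0.5309 -0.1995  0.0603]
(243, 225) [ 0.4921 -0.1762  0.0619]
(318, 225) [ 0.5041 -0.2161  0.0613]
(234, 260) [ 0.4704 -0.1768  0.0626]
(325, 250) [ 0.4912 -0.2248  0.0616]
(272, 255) [ 0.4907 -0.194   0.087 ]
(286, 255) [ 0.4931 -0.2002  0.0882]
(272, 270) [ 0.4907 -0.1943  0.1022]
(286, 270) [ 0.4931 -0.1998  0.1035]
(272, 285) [ 0.4918 -0.1943  0.1163]
(286, 285) [ 0.4934 -0.1994  0.1164]
(120, 125) [ 0.516  -0.0715 -0.0007]
(300, 130) [ 0.5496 -0.1905  0.0614]
```

```bash
python3 - <<'E'
from h import *
np.set_printoptions(precision=4,suppress=True)
p=bot.camera("wrist")
c=cloud(p); o=bot.get_obs()["ee_pos"]; d=np.array([np.cos(.3),np.sin(.3)]); n=np.array([-d[1],d[0]])
l=(c[:,:2]-o[:2]); a=l@d; b=l@n
m=(abs(b)<.02)&(abs(a)<.03)&(c[:,2]>.02)&(c[:,2]<.12)
h=c[m,2]; print(np.histogram(h,bins=np.arange(.02,.125,.005)))
i=(abs(b)<.012)&(abs(a)<.02)&(c[:,2]>.02); print(c[i,2].min(), np.percentile(c[i,2],[1,5,20]))
import sys
for v in range(230,262,3): 
    print(v,np.round(p["range_z"][v,262:300:4],3))
print(bot.get_obs()["opening"],o)
E
```

```text
(array([  0,   0,   0,   0,   0,   0,  23, 365, 683,   0,   0,  89, 208,
       261, 261, 311, 274, 372, 398, 834]), array([0.02 , 0.025, 0.03 , 0.035, 0.04 , 0.045, 0.05 , 0.055, 0.06 ,
       0.065, 0.07 , 0.075, 0.08 , 0.085, 0.09 , 0.095, 0.1  , 0.105,
       0.11 , 0.115, 0.12 ]))
0.054691354709435036 [0.0809 0.0945 0.1218]
230 [0.221 0.224 0.223 0.221 0.218 0.217 0.219 0.221 0.214 0.223]
233 [0.222 0.22  0.219 0.22  0.217 0.223 0.224 0.219 0.216 0.223]
236 [0.222 0.221 0.222 0.223 0.224 0.221 0.225 0.223 0.217 0.22 ]
239 [0.222 0.225 0.224 0.224 0.224 0.224 0.223 0.221 0.216 0.225]
242 [0.225 0.225 0.225 0.22  0.22  0.226 0.223 0.225 0.216 0.223]
245 [0.225 0.226 0.226 0.22  0.221 0.223 0.226 0.226 0.218 0.227]
248 [0.227 0.147 0.146 0.147 0.147 0.146 0.147 0.147 0.226 0.221]
251 [0.227 0.143 0.143 0.144 0.143 0.143 0.144 0.143 0.226 0.219]
254 [0.228 0.14  0.139 0.14  0.14  0.14  0.14  0.141 0.228 0.228]
257 [0.146 0.136 0.136 0.136 0.136 0.137 0.136 0.136 0.146 0.145]
260 [0.143 0.134 0.134 0.134 0.133 0.134 0.133 0.135 0.143 0.143]
-0.00019405099933372179 [ 0.482  -0.2005  0.0369]
```

```bash
python3 - <<'E'
from h import *
np.set_printoptions(precision=4,suppress=True)
o=bot.get_obs()["ee_pos"]; d=np.array([np.cos(.3),np.sin(.3)]); n=np.array([-d[1],d[0]])
for nme in ["scene","side"]:
    p=bot.camera(nme); c=cloud(p); l=c[:,:2]-o[:2]; a=l@d; b=l@n
    m=(abs(b)<.013)&(abs(a)<.02)
    print(nme,np.histogram(c[m,2],bins=np.arange(-.005,.16,.01)))
    k=m&(c[:,2]>.066)&(c[:,2]<.11); print(np.c_[a,b,c[:,2]][k][np.argsort(c[k,2])][:12])
    save(p,nme+"3")
a=cv2.imread("pics/scene3.png")[120:270,130:330]; cv2.imwrite("pics/sc3.png",cv2.resize(a,(800,600),interpolation=2))
E
```

```text
scene (array([ 6, 51,  0,  0,  0,  0,  2,  2, 37, 56, 56, 52, 72, 56, 41, 55]), array([-0.005,  0.005,  0.015,  0.025,  0.035,  0.045,  0.055,  0.065,
        0.075,  0.085,  0.095,  0.105,  0.115,  0.125,  0.135,  0.145,
        0.155]))
[[-0.0007 -0.0044  0.072 ]
 [ 0.0055 -0.0048  0.0746]
 [ 0.0098 -0.0046  0.0753]
 [ 0.0104 -0.0005  0.0762]
 [ 0.0104 -0.0024  0.0772]
 [ 0.0112  0.0078  0.0775]
 [ 0.0118  0.0033  0.0778]
 [ 0.0108  0.0017  0.0779]
 [ 0.0108  0.006   0.0781]
 [ 0.0108 -0.0044  0.0788]
 [ 0.0107 -0.0001  0.0789]
 [ 0.0074 -0.0048  0.0789]]
side (array([ 11, 327,   8,   0,   0,   0,   1,   1,  32,  58,  53,  38,  70,
        42,  36,  64]), array([-0.005,  0.005,  0.015,  0.025,  0.035,  0.045,  0.055,  0.065,
        0.075,  0.085,  0.095,  0.105,  0.115,  0.125,  0.135,  0.145,
        0.155]))
[[-0.0056 -0.0073  0.0741]
 [-0.009  -0.0076  0.0762]
 [-0.0092  0.0047  0.0766]
 [-0.0059 -0.0074  0.0774]
 [-0.0099 -0.0046  0.0775]
 [-0.0098 -0.0027  0.0785]
 [-0.0052 -0.0069  0.0788]
 [-0.0102  0.0006  0.0788]
 [-0.0098 -0.0063  0.079 ]
 [-0.0094 -0.0077  0.0798]
 [-0.0081 -0.0069  0.08  ]
 [-0.0101 -0.0012  0.0804]]
```

View pics/sc3.png

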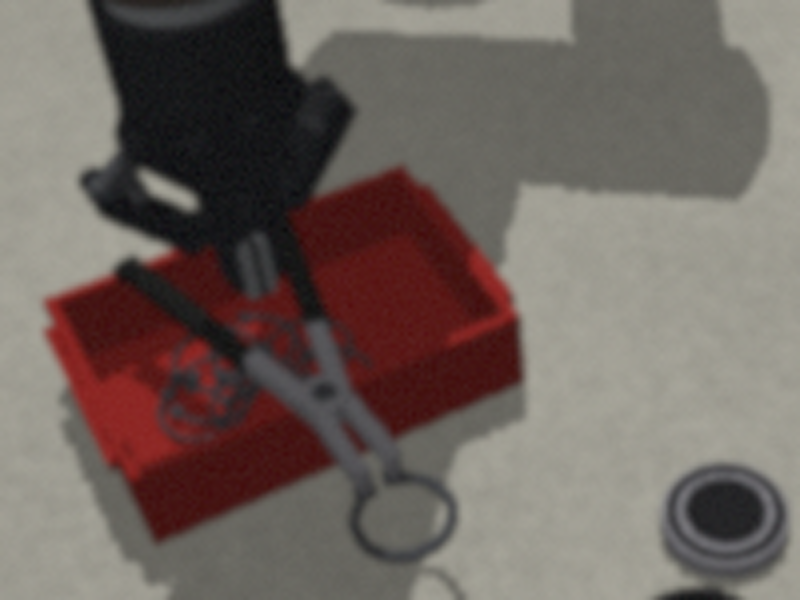

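All three cameras put the closed fingertips at z ≈ 0.078, about 41 mm above the reported TCP (0.037). xy agrees. The fingers therefore closed above the handles and the pliers are untouched. I'll correct for this offset: open, then go down a further 4.2 cm.

>>> play_rows(targets=[{"grip": 0,"linear": [0,0,0],"delta_rot": [0,0,0]},{"grip": 0,"linear": [0,0,0],"delta_rot": [0,0,0]},{"grip": 0,"linear": [0,0,0],"delta_rot": [0,0,0]},{"grip": 0,"linear": [0,0,0],"delta_rot": [0,0,0]},{"grip": 0,"linear": [0,0,0],"delta_rot": [0,0,0]},{"grip": 0,"linear": [0,0,0],"delta_rot": [0,0,0]},{"grip": 0,"linear": [0,0,-1.5],"delta_rot": [0,0,0]},{"grip": 0,"linear": [0,0,-3],"delta_rot": [0,0,0]},{"grip": 0,"linear": [0,0,-4.2],"delta_rot": [0,0,0]},{"grip": 0,"linear": [0,0,-4.2],"delta_rot": [0,0,0]}], force=80)

```text
time: 6.05
ee_pos: [0.4803, -0.1998, -0.008]
tcp_rot: [-179.8, 0.2, 17.2]
wrist_force: [-0.7, -0.2, -0.5]
opening: 0.0855
grasp_force: 0.0
```

```bash
python3 - <<'E'
from h import *
np.set_printoptions(precision=4,suppress=True)
o=bot.get_obs(); print(o["time"],o["ee_pos"],o["wrist_force"],o["opening"]); o=o["ee_pos"]
d=np.array([np.cos(.3),np.sin(.3)]); n=np.array([-d[1],d[0]])
for nme in ["scene","side"]:
    p=bot.camera(nme); c=cloud(p); l=c[:,:2]-o[:2]; a=l@d; b=l@n
    m=(abs(abs(b)-.05)<.01)&(abs(a)<.015)
    k=m&(c[:,2]>.02)&(c[:,2]<.11); print(nme,np.c_[a,b,c[:,2]][k][np.argsort(c[k,2])][:12:2])
E
```

```text
6.05 [ 0.4803 -0.1998 -0.008 ] [-0.6926 -0.2333 -0.4914] 0.08545282359460571
scene [[ 0.0042 -0.0474  0.0412]
 [-0.0041  0.0443  0.042 ]
 [ 0.0101 -0.0432  0.0439]
 [-0.0044  0.0449  0.0444]
 [ 0.0112 -0.0476  0.0448]
 [ 0.0102  0.0487  0.0455]]
side [[-0.0005  0.0419  0.0431]
 [ 0.0078  0.0417  0.044 ]
 [ 0.0048  0.0416  0.0452]
 [ 0.0019  0.0415  0.0463]
 [-0.0079 -0.0506  0.047 ]
 [ 0.01    0.0412  0.0474]]
```

>>> play_rows(targets=[{"grip": 255,"linear": [0,0,0],"delta_rot": [0,0,0]},{"grip": 255,"linear": [0,0,0],"delta_rot": [0,0,0]},{"grip": 255,"linear": [0,0,0],"delta_rot": [0,0,0]},{"grip": 255,"linear": [0,0,0],"delta_rot": [0,0,0]},{"grip": 255,"linear": [0,0,0],"delta_rot": [0,0,0]},{"grip": 255,"linear": [0,0,0],"delta_rot": [0,0,0]},{"grip": 255,"linear": [0,0,0],"delta_rot": [0,0,0]},{"grip": 255,"linear": [0,0,0],"delta_rot": [0,0,0]}], force=80)

```text
time: 6.95
ee_pos: [0.4835, -0.2021, -0.0013]
tcp_rot: [179.7, -0.2, 17.2]
wrist_force: [-6.7, -2.9, 22.4]
opening: 0.0264
grasp_force: 77.1
```

>>> play_rows(targets=[{"grip": 255,"linear": [0,0,0.5],"delta_rot": [0,0,0]},{"grip": 255,"linear": [0,0,1],"delta_rot": [0,0,0]},{"grip": 255,"linear": [0,0,2],"delta_rot": [0,0,0]},{"grip": 255,"linear": [0,0,3.5],"delta_rot": [0,0,0]},{"grip": 255,"linear": [0,0,5],"delta_rot": [0,0,0]},{"grip": 255,"linear": [0,0,6.5],"delta_rot": [0,0,0]},{"grip": 255,"linear": [0,0,8],"delta_rot": [0,0,0]},{"grip": 255,"linear": [0,0,8],"delta_rot": [0,0,0]},{"grip": 255,"linear": [0,0,8],"delta_rot": [0,0,0]}])

```text
time: 7.85
ee_pos: [0.4822, -0.2006, 0.0751]
tcp_rot: [180.0, -0.0, 17.2]
wrist_force: [-0.0, -0.1, -2.2]
opening: 0.0261
grasp_force: 78.7
```

```bash
cat > m.py <<'E'
from h import *
np.set_printoptions(precision=4,suppress=True)
o=bot.get_obs(); print(o["time"],o["ee_pos"],o["tcp_rot"],o["wrist_force"],o["opening"],o["grasp_force"])
P={}
for n in ["wrist","side","scene"]:
    p=bot.camera(n); save(p,n+"4"); P[n]=p
    T=[r for r in bot.trace(p,"pliers")][:3]
    F=f(p);M=np.linalg.inv(p["world_to_cam"])
    for r in T:
        c=cloud(p,r["pixels"])
        print(n,"tr",round(r["conf"],2),r["box"],len(c),np.median(c,0))
        m=(c[:,2]>.085)
        if m.sum()>60: np.save(f"c_{n}.npy",c[m])
    for t in ["pliers","ring_centre"]:
        for r in bot.pinpoint(p,t)[:2]:
            u,v=np.round(r["pixel"]).astype(int); u=min(max(u,0),559); v=min(max(v,0),419)
            z=p["range_z"][v,u]; print(n,t,round(r["conf"],2),(u,v),(M@[(u-p["cx"])/F*z,-(v-p["cy"])/F*z,-z,1])[:3])
for n in P:
    for r in bot.pinpoint(P[n],"shaft_end")[:1]: print(n,"shaft",round(r["conf"],2),r["pixel"],at_z(P[n],r["pixel"],.0885))
E
python3 m.py
```

```text
7.85 [ 0.4822 -0.2006  0.0751] [179.982   -0.0239  17.2362] [-0.0369 -0.0857 -2.1786] 0.026120380344324446 78.74777555465698
wrist tr 0.93 [212.5, 0.0, 338.4, 351.4] 17629 [ 0.5334 -0.1852  0.1356]
wrist tr 0.67 [450.2, 2.3, 540.0, 89.1] 2839 [ 0.6566 -0.3312  0.0082]
wrist pliers 0.97 (np.int64(276), np.int64(122)) [ 0.5494 -0.1783  0.1364]
side tr 0.77 [391.4, 280.8, 449.6, 352.2] 674 [ 0.6942 -0.3077  0.0117]
side tr 0.72 [248.9, 225.0, 349.4, 342.5] 1328 [ 0.4589 -0.2077  0.1369]
side pliers 0.9 (np.int64(430), np.int64(302)) [ 0.716  -0.3064  0.0106]
side pliers 0.67 (np.int64(315), np.int64(264)) [ 0.4908 -0.2375  0.2315]
side ring_centre 0.81 (np.int64(443), np.int64(285)) [ 0.7707 -0.2964  0.0003]
side ring_centre 0.61 (np.int64(336), np.int64(221)) [ 0.7081 -0.0824  0.0328]
scene tr 0.81 [180.2, 152.9, 243.8, 234.6] 1013 [ 0.5456 -0.1823  0.1344]
scene tr 0.7 [120.2, 280.6, 179.1, 375.9] 898 [ 0.7041 -0.3042  0.01  ]
scene tr 0.54 [338.6, 184.1, 421.1, 257.6] 3702 [0.6319 0.127  0.0211]
scene pliers 0.93 (np.int64(206), np.int64(193)) [ 0.5576 -0.1787  0.1358]
scene pliers 0.89 (np.int64(156), np.int64(338)) [ 0.7283 -0.3064  0.013 ]
scene ring_centre 0.75 (np.int64(230), np.int64(223)) [ 0.5337 -0.1451  0.018 ]
scene ring_centre 0.73 (np.int64(165), np.int64(366)) [ 0.7711 -0.2997 -0.0006]
side shaft 0.74 [226.2, 160.1] [0.6134 0.1434 0.0885]
scene shaft 0.92 [383.6, 194.6] [0.6151 0.1374 0.0885]
```

View pics/wrist4.png

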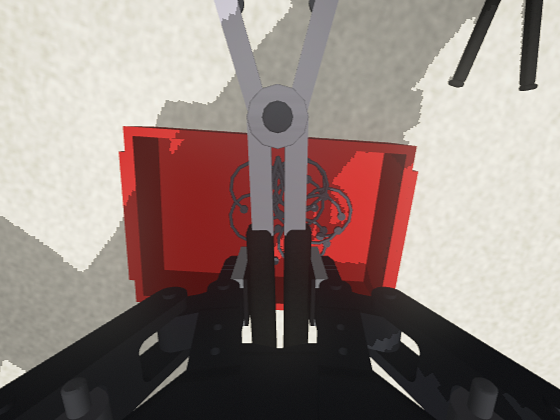

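The wrist view shows the handles parallel and squeezed between the pads (columns 248–310), with the pivot at (277,117) and the pliers lifted. Next I'll measure the pliers' tilt, the ring and the shaft axis from depth.

```bash
cat > r.py <<'E'
from h import *
np.set_printoptions(precision=4,suppress=True)
def run(pivot,yaw,zmid,names=("wrist","side","scene")):
    d=np.array([np.cos(yaw),np.sin(yaw)]); n=np.array([-d[1],d[0]])
    for nm in names:
        p=bot.camera(nm); c=cloud(p); l=c[:,:2]-pivot; a=l@d; b=l@n; z=c[:,2]
        j=(abs(b)<.025)&(abs(z-zmid)<.02)
        for lo,hi in [(-.06,-.045),(-.04,-.012),(-.007,.007),(.012,.025),(.025,.04)]:
            k=j&(a>lo)&(a<hi)
            if k.sum()>8: print(nm,"a",lo,hi,k.sum(),"z med",np.round(np.median(z[k]),4),"b mid",np.round((np.percentile(b[k],2)+np.percentile(b[k],98))/2,4))
        k=(a>.05)&(a<.11)&(abs(b)<.04)&(abs(z-zmid+.013)<.012)
        if k.sum()>20:
            (u,v),r=cv2.minEnclosingCircle(np.c_[a,b][k].astype(np.float32)*1000); print(nm,"ring",k.sum(),"a,b,r mm",u,v,r,"z med",np.median(z[k]))
        s=(abs(z-.0885)<.003)&(np.hypot(c[:,0]-.612,c[:,1]-.142)<.03)
        if s.sum()>20:
            (u,v),r=cv2.minEnclosingCircle(c[s,:2].astype(np.float32)*1000); print(nm,"shaft",s.sum(),u,v,r,"mean",c[s].mean(0))
E
python3 - <<'E'
from r import *
run(np.array([.5494,-.1785]),np.radians(17.2),.13)
E
```

```text
wrist a -0.06 -0.045 1844 z med 0.1362 b mid -0.0002
wrist a -0.04 -0.012 3183 z med 0.135 b mid -0.0002
wrist a -0.007 0.007 2320 z med 0.136 b mid 0.0
wrist a 0.012 0.025 1788 z med 0.1343 b mid 0.0003
wrist a 0.025 0.04 2161 z med 0.1339 b mid 0.0004
side a -0.06 -0.045 25 z med 0.1383 b mid 0.0073
side a 0.012 0.025 61 z med 0.1354 b mid -0.0124
side a 0.025 0.04 65 z med 0.135 b mid -0.0167
side ring 167 a,b,r mm 69.96187591552734 -1.2004725933074951 28.646209716796875 z med 0.11773325211198882
side shaft 197 610.41650390625 139.64556884765625 20.93791961669922 mean [0.6093 0.1385 0.0889]
scene a -0.06 -0.045 122 z med 0.1365 b mid 0.0005
scene a -0.04 -0.012 155 z med 0.1352 b mid 0.0006
scene a -0.007 0.007 86 z med 0.1363 b mid 0.0011
scene a 0.012 0.025 106 z med 0.1346 b mid 0.0014
scene a 0.025 0.04 88 z med 0.1343 b mid 0.0015
scene ring 249 a,b,r mm 69.1920394897461 2.4179320335388184 29.150001525878906 z med 0.1169972162633377
scene shaft 233 610.6272583007812 143.0200958251953 19.479228973388672 mean [0.612  0.1424 0.0881]
```

>>> play_rows(targets=[{"grip": 255,"linear": [-0.05,1.5,0],"delta_rot": [0,0,0]},{"grip": 255,"linear": [-0.1,4.5,0],"delta_rot": [0,0,0]},{"grip": 255,"linear": [-0.1,8,0],"delta_rot": [0,0,0]},{"grip": 255,"linear": [-0.2,12,0],"delta_rot": [0,0,0]},{"grip": 255,"linear": [-0.3,16,0],"delta_rot": [0,0,0]},{"grip": 255,"linear": [-0.3,20,0],"delta_rot": [0,0,0]},{"grip": 255,"linear": [-0.4,23.5,0],"delta_rot": [0,0,0]},{"grip": 255,"linear": [-0.5,26.5,0],"delta_rot": [0,0,0]},{"grip": 255,"linear": [-0.5,28.9,0],"delta_rot": [0,0,0]},{"grip": 255,"linear": [-0.5,29.86,0],"delta_rot": [0,0,0]}])

```text
time: 9.75
ee_pos: [0.4764, 0.1005, 0.0749]
tcp_rot: [-180.0, -0.0, 17.4]
wrist_force: [-0.4, -0.5, -2.3]
opening: 0.026
grasp_force: 78.9
```

>>> play_rows(targets=[{"grip": 255,"linear": [0,0,0],"delta_rot": [0,0,0]},{"grip": 255,"linear": [0,0,0],"delta_rot": [0,0,0]},{"grip": 255,"linear": [0,0,0],"delta_rot": [0,0,0]}])

```text
time: 10.05
ee_pos: [0.477, 0.0973, 0.0749]
tcp_rot: [180.0, 0.0, 17.2]
wrist_force: [-0.6, -0.8, -2.1]
opening: 0.0261
grasp_force: 78.9
```

```bash
python3 - <<'E'
from r import *
o=bot.get_obs(); print(o["time"],o["ee_pos"],o["tcp_rot"],o["wrist_force"],o["opening"],o["grasp_force"])
run(np.array([.5444,.1201]),np.radians(17.2),.13)
q=bot.camera("side"); s=bot.camera("scene")
a=cv2.resize(q["color"][120:240,150:310],(400,300),interpolation=2);b=cv2.resize(s["color"][130:250,310:470],(400,300),interpolation=2)
cv2.imwrite("pics/p5.png",np.hstack([a,b])[:,:,::-1])
E
```

```text
10.05 [0.477  0.0973 0.0749] [179.9883   0.0103  17.1737] [-0.6155 -0.7893 -2.1394] 0.026104007402327555 78.90933036804199
wrist a -0.06 -0.045 1792 z med 0.1363 b mid -0.0011
wrist a -0.04 -0.012 3181 z med 0.135 b mid -0.001
wrist a -0.007 0.007 2318 z med 0.136 b mid -0.0008
wrist a 0.012 0.025 1770 z med 0.1342 b mid -0.0005
wrist a 0.025 0.04 2169 z med 0.1339 b mid -0.0004
wrist shaft 846 598.899658203125 138.08755493164062 14.786258697509766 mean [0.596  0.138  0.0874]
side a -0.007 0.007 41 z med 0.1347 b mid -0.0044
side a 0.012 0.025 75 z med 0.1351 b mid -0.0035
side a 0.025 0.04 89 z med 0.1342 b mid -0.0033
side ring 131 a,b,r mm 67.92740631103516 -1.4468741416931152 29.488618850708008 z med 0.11798741003464341
side shaft 126 609.9103393554688 138.28009033203125 19.297677993774414 mean [0.6077 0.1336 0.0886]
scene a -0.06 -0.045 112 z med 0.136 b mid -0.0023
scene a -0.04 -0.012 155 z med 0.135 b mid -0.0009
scene a -0.007 0.007 85 z med 0.1361 b mid -0.0006
scene a 0.012 0.025 102 z med 0.1336 b mid -0.0004
scene a 0.025 0.04 100 z med 0.1335 b mid -0.0004
scene ring 193 a,b,r mm 69.27391052246094 0.3694029152393341 29.07413101196289 z med 0.11695029000717871
scene shaft 179 611.2445068359375 142.50473022460938 19.629985809326172 mean [0.6137 0.1409 0.088 ]
```

View pics/p5.png

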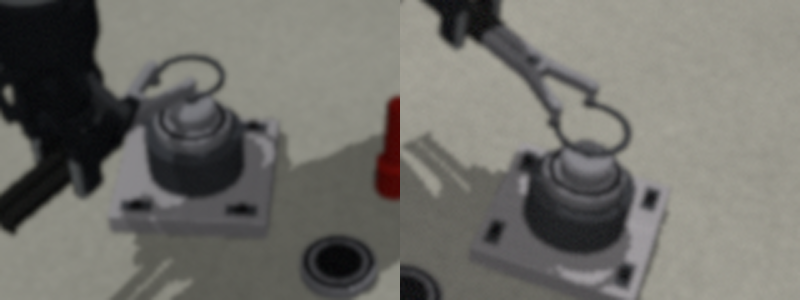

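Both views show the ring just above the shaft end. Camera-relative offsets put it about 0.4 mm short in x and 1.2 mm short in y, so I'll correct that, go down to just over the end and check.

>>> play_rows(targets=[{"grip": 255,"linear": [0.05,0.12,-0.5],"delta_rot": [0,0,0]},{"grip": 255,"linear": [0.05,0.12,-1.2],"delta_rot": [0,0,0]},{"grip": 255,"linear": [0.05,0.12,-1.9],"delta_rot": [0,0,0]},{"grip": 255,"linear": [0.05,0.12,-2.3],"delta_rot": [0,0,0]},{"grip": 255,"linear": [0.05,0.12,-2.3],"delta_rot": [0,0,0]},{"grip": 255,"linear": [0.05,0.12,-2.3],"delta_rot": [0,0,0]},{"grip": 255,"linear": [0.05,0.12,-2.3],"delta_rot": [0,0,0]}])

```text
time: 11.0
ee_pos: [0.4777, 0.0993, 0.0522]
tcp_rot: [180.0, -0.0, 17.2]
wrist_force: [0.4, 0.2, -2.9]
opening: 0.0259
grasp_force: 78.9
```

```bash
python3 - <<'E'
from r import *
o=bot.get_obs(); print(o["time"],o["ee_pos"],o["tcp_rot"],o["wrist_force"],o["opening"],o["grasp_force"])
q=bot.camera("side"); s=bot.camera("scene"); w=bot.camera("wrist")
for p in (q,s):
    # project shaft end disc outline & predicted ring using clouds: ring top ~ .0937
    c=cloud(p); z=c[:,2]; r=np.hypot(c[:,0]-.611,c[:,1]-.142)
    k=(abs(z-.0935)<.006)&(r<.034)&(r>.022); a=np.degrees(np.arctan2(c[k,1]-.142,c[k,0]-.611))
    A=np.c_[c[k,:2],np.ones(k.sum())]; x=np.linalg.lstsq(A,(c[k,:2]**2).sum(1),rcond=None)[0]; print("ring circ fit",k.sum(),x[:2]/2,np.sqrt(x[2]+(x[:2]**2).sum()/4),np.median(z[k]),np.histogram(a,bins=8,range=(-180,180))[0])
a=cv2.resize(q["color"][145:205,190:270],(400,300),interpolation=2);b=cv2.resize(s["color"][170:230,345:425],(400,300),interpolation=2)
cv2.imwrite("pics/p6.png",np.hstack([a,b])[:,:,::-1])
E
```

```text
11.0 [0.4777 0.0993 0.0522] [179.997   -0.0268  17.2329] [ 0.4337  0.1819 -2.9017] 0.025862469645823238 78.88075947761536
ring circ fit 137 [0.6101 0.1402] 0.02648711995742525 0.09523425176132427 [ 0 26 20 19 23 21 13 15]
ring circ fit 198 [0.61   0.1425] 0.026329063320610975 0.09437213023567004 [ 0 29 26 32 28 27 31 25]
```

View pics/p6.png

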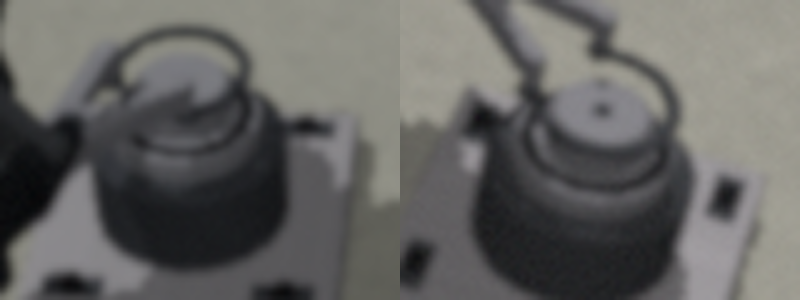

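Ring and shaft centres agree within 0.6 mm in both cameras, and the pictures show the ring encircling the shaft end. Next I'll lower it about 1.8 cm.

>>> play_rows(targets=[{"grip": 255,"linear": [0.04,0,-0.3],"delta_rot": [0,0,0]},{"grip": 255,"linear": [0.04,0,-0.7],"delta_rot": [0,0,0]},{"grip": 255,"linear": [0.04,0,-1.1],"delta_rot": [0,0,0]},{"grip": 255,"linear": [0.04,0,-1.5],"delta_rot": [0,0,0]},{"grip": 255,"linear": [0.04,0,-1.7],"delta_rot": [0,0,0]},{"grip": 255,"linear": [0.04,0,-1.8],"delta_rot": [0,0,0]},{"grip": 255,"linear": [0.04,0,-1.8],"delta_rot": [0,0,0]},{"grip": 255,"linear": [0.04,0,-1.8],"delta_rot": [0,0,0]},{"grip": 255,"linear": [0.04,0,-1.8],"delta_rot": [0,0,0]}])

```text
time: 12.05
ee_pos: [0.478, 0.0993, 0.0341]
tcp_rot: [180.0, -0.0, 17.2]
wrist_force: [0.2, 0.6, -2.4]
opening: 0.0257
grasp_force: 78.9
```

```bash
python3 - <<'E'
from r import *
o=bot.get_obs(); print(o["time"],o["ee_pos"],o["tcp_rot"],o["wrist_force"],o["opening"],o["grasp_force"])
for n in ("side","scene","wrist"):
    p=bot.camera(n); c=cloud(p); z=c[:,2]; r=np.hypot(c[:,0]-.611,c[:,1]-.142)
    k=(abs(z-.0765)<.002)&(r<.0295)&(r>.022)
    b=(z>.068)&(z<.0735)&(r<.031)&(r>.0285); s=(r<.015)&(abs(z-.0885)<.004)
    print(n,"ring top",k.sum(),np.median(z[k]),c[k,:2].mean(0),"bearing",b.sum(),np.median(z[b]),"shaft end",np.median(z[s]))
run(np.array([.5455,.1215]),np.radians(17.2),.09,("wrist","scene"))
E
```

```text
12.05 [0.478  0.0993 0.0341] [179.9975  -0.0203  17.2335] [ 0.19    0.6325 -2.3762] 0.025674233380103925 78.8818609714508
side ring top 66 0.07701278056481808 [0.6149 0.1325] bearing 35 0.07135156350879712 shaft end 0.0893853281988033
scene ring top 114 0.07593892554953302 [0.6231 0.1389] bearing 50 0.07082127541112404 shaft end 0.08832922245927821
wrist ring top 93 0.07593700674920992 [0.5887 0.1364] bearing 508 0.07129006130897558 shaft end nan
wrist a -0.06 -0.045 1814 z med 0.0954 b mid -0.0006
wrist a -0.04 -0.012 3190 z med 0.0941 b mid -0.0003
wrist a -0.007 0.007 2312 z med 0.0951 b mid -0.0001
wrist a 0.012 0.025 1770 z med 0.0934 b mid 0.0002
wrist a 0.025 0.04 2548 z med 0.0929 b mid 0.0003
scene a -0.06 -0.045 115 z med 0.0952 b mid -0.0009
scene a -0.04 -0.012 144 z med 0.0939 b mid 0.0006
scene a -0.007 0.007 78 z med 0.0952 b mid -0.0001
scene a 0.012 0.025 87 z med 0.0926 b mid 0.0003
scene a 0.025 0.04 102 z med 0.0925 b mid 0.0007
scene ring 608 a,b,r mm 70.5435562133789 0.18696686625480652 30.52469825744629 z med 0.07676453806653727
scene shaft 263 606.8927612304688 139.09323120117188 25.16925621032715 mean [0.6106 0.1419 0.0881]
  return _methods._mean(a, axis=axis, dtype=dtype,
  ret = ret.dtype.type(ret / rcount)
```

```bash
python3 -c "
from workcell import bot
o=bot.get_obs(); print(o['wrist_force'],abs(o['qd']).max()); print(bot.job_done())"
```

```text
[-0.38857643  0.27168952 -1.94957817] 0.12809301042609822
the job is handed in; nothing more can be done
None
```

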